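Click the lamp tester up to level three and fire the test

ROBOT

A 6-joint arm with a two-finger parallel gripper is mounted at the origin on the work surface. World frame = base frame: x ahead of the robot, y to its left, z up, the work surface at z = 0. Lengths are in m, angles in rad, forces in N, time in s.
With the tool pointing down it reaches from about 0.375 to 0.9 m from the base axis. Payload 3.1 kg.
Tool frame: the origin (TCP) lies on the centre line of the jaws, within the pads' length; the fingertips stand robot.tip_reach ahead of it and the grasp point (between the pads) is the TCP (robot.tip_reach is the distance from the TCP to the fingertips, in m); z points along the fingers, y is the direction in which the jaws open and shut (so a half turn about z gives the same grasp; the last joint's range is limited). The gripper opens to 87 mm and grips with 3 to 60 N. Pads are 19 mm wide; open, the fingers measure 117 mm over their backs; the gripper's body (75 mm by 190 mm) begins 51 mm behind the grasp point.
Start: joints at [-0.178, 0.527, 1.433, -0, 1.181, -0.178], TCP at [0.625, 0, 0.242] pointing down, gripper open.
Joint ranges: [-3.08, 3.08], [-0.75, 2.2], [0.22, 2.44], [-1.43, 4.57], [0, 2.65], [-2.85, 2.85]. Speed limits (rad/s): [2.79, 2.79, 3.14, 3.14, 3.14, 3.14].

INTERFACE

Orientations are given as a unit quaternion [x, y, z, w].
In Python, from rig import telemetry, viewer, robot gives the robot as it stands. The module is installed in compiled form; this text tells all that it offers.
- The arm moves only by the tool step_arm, never from a script. Its argument "targets" is a list of rows, each an object of numbers: "dx", "dy", "dz": the shift along the tool's x, y, z in m; "rx", "ry", "rz": the turn, a rotation vector about the tool's x, y, z in degrees. In form: [{"dx": .., "dy": .., "dz": .., "rx": .., "ry": .., "rz": ..}, ...]. A call has exactly 5 rows; each row is the pose to reach, as a shift and turn from the pose measured when the call began, along the tool's axes at that moment; what a row does not reach only later rows make up. A row lasts 1/8 s, in which the tool goes at most 62.5 mm and 10.7 degrees, less where a joint would pass 70% of its speed; a pose out of reach is approached as far as the arm can. A call with a gripper value outside its range is refused whole. "gripper" is the opening, from 0 (shut) to 1 (fully open), set as the call begins (left out, the last holds). The fingers move at their own pace and stop on an object; "force" is the grip in N (left out, the last holds). Time passes only in rows, so rows that repeat a pose let the fingers close, or fill a call up. It gives the time, the measured TCP pose, the force and the opening at its end, in the units of the state.
- telemetry.get_obs(): the state, without advancing time (a new reading comes with each control period).
- viewer.camera(name): name is "scene" or "side" or "wrist"; returns a dict with "img" (384x512x3 uint8, blue, green, red), "depth" (384x512 float32, m along the optical axis (not along the pixel's ray), 0 where there is no reading), "K" (3x3 intrinsics, pixels), "R" (3x3) and "t" (3): a world point X has camera coordinates R X + t. Camera axes: x right, y down, z forward; pixel columns grow to the right and rows downward; lengths in m; the calibration is good to about 2 mm. A picture is of the moment at which its call begins.
- robot.hand_in(): hands the job in, once; it reports no verdict.
The state is a dict: "time": time; "q": joint angles; "joint_velocities": joint speeds; "joint_torque": joint torques, N m; "position": TCP position; "tool_rot": TCP orientation; "ft_force": force on the tool from outside, world axes, zero at the start; "moment": the same for the moment, N m; "grip_width": finger opening in m.
Only numpy, scipy, OpenCV 4.12 (cv2) and the standard library are available. Lean on these libraries where they do the work, as an engineer would, in place of code of your own. Each camera call takes 0.05 s, during which the arm holds its last target.

TASK

Set the bench lamp tester to level three: with a fingertip, push the red slide lever from its parked end, towards the wide end of the yellow wedge, until it clicks into the third notch (parked does not count) and at no time go past that notch. Then press the green test button all the way down, not before the lever is set, let it come up and back away. Nothing is to be picked up: leave the lamp on the tester and everything else on the bench where it is.

Things in the scene. Friction and masses are not known exactly. Their poses are not given: they have to be found in the camera images.
- console: Lamp tester: box 200 (x) x 280 (y) x 55 mm high, light grey top panel, fixed to the bench. Origin: centre of underside; x to its rear (away from the robot, within 0.4 rad), y to its left, z up. Lever slides along x = -55 mm, towards +y, from y = -85 mm (parked) to -2 mm; the yellow wedge beside it widens to +y. Green button at x = -55, y = +90. Lamp on the rear half, top 32 mm above the panel.
- lever (a joint): Travel of the red lever along the console's +y, m. 0 = parked notch (the start); clicks at 0.016, 0.032, 0.048 (third), 0.064, 0.080; end stop 0.083. Leaving a notch, the resistance rises to about 7 N (5.5 to 8.5) some 4 mm on, falls to nothing at the crest 8 mm on, and from there the lever snaps by itself into the next notch. It stays in a notch when let go.
- lever_top (a point): Centre of the top of the red lever, 48 mm above the console panel (103 mm above the bench); moves with it. The lever is an upright paddle 30 mm wide across its travel and 10 mm thick along it (its cap, the top 8 mm, 34 x 14 mm).
- test (a joint): Travel of the green button, in m: 0 up, 0.006 fully down. A spring returns it; fully down takes about 5 N.
- test_top (a point): Centre of the top face of the green button (36 mm across), 22 mm above the panel (77 mm above the bench), in a black housing on the console, to the left of the lever; pressed straight down.
- lamp: Rear lamp, 66 x 150 x 32 mm, chrome with red lens, lying loose on the console; origin at the centre of its underside. To be left alone.
- orange_shell: Orange lamp shell, open tray 66 x 150 x 22 mm, loose on the bench; origin at the centre of its underside. To be left alone.
- blue_shell: Blue lamp shell, open tray 66 x 150 x 22 mm, loose on the bench; origin at the centre of its underside. To be left alone.
- lens: Flat red lens, 60 x 140 x 14 mm, loose on the bench; origin at the centre of its underside. To be left alone.
- wrench: Steel wrench 150 mm long, loose on the bench; origin under its middle. To be left alone.
- socket: Bulb socket, 69 mm tall on a 30 x 60 mm flange, standing loose on the bench just left of the console; origin at the centre of its underside. To be left alone.
- washer: Thick steel washer, 40 mm across, 6 mm high, lying loose on the bench just right of the console; origin at the centre of its underside. To be left alone.
- jar: Clear jar with orange cap, 60 mm across, 70 mm tall, standing loose on the bench; origin at the centre of its underside. To be left alone.

How it is judged:
On the way, in this order (a step that is already met when the one before it is completed fails the run):
1. the lever rests in the third notch (value of joint lever between 0.044 and 0.052 m and value of joint test below 0.002 m), for 0.3 s.
2. the green button is pressed all the way down with the lever in the third notch (value of joint lever between 0.044 and 0.052 m and value of joint test above 0.0045 m), for 0.05 s.
At the end, for the whole second after the job is handed in: The lever stands in the third notch (48 mm, within 4 mm), the button has been pressed at least 4.5 mm and is up again, and the lamp and the other loose things are within 15 mm of where they began (value of joint lever between 0.044 and 0.052 m and value of joint test below 0.0015 m and distance of each of lamp, orange_shell, blue_shell, lens, wrench, socket, washer, jar from where it was at the start of the episode below 0.015 m); the robot touches nothing.
It fails at once if the lever is pushed past the third notch (over the crest to the fourth) (value of joint lever above 0.057 m).
It fails at once if the button is pressed while the lever is not in the third notch (value of joint test above 0.003 m and not (value of joint lever between 0.044 and 0.052 m)).
It fails at once if a loose thing is picked up, carried or knocked away (distance of any of lamp, orange_shell, blue_shell, lens, wrench, socket, washer, jar from where it was at the start of the episode above 0.015 m).
It also fails if it takes over 58 s, if anything falls off the work surface, if the arm or the gripper's body presses on something with over 40 N, if the wrist force passes 120 N, or if a joint passes its speed limit or range.

## Working session

There is one attempt and no reset: what is moved stays moved. The work goes in short steps, Python scripts to look and compute and a tool call to move; the robot and the scene stay as the last step left them, time stands still between calls to the robot, and variables do not carry over. Pictures are saved under pics/ and viewed, and the job is handed in when it is done.

Besides the shell and the picture viewer there is one more tool, called after "Call:" by a JSON object that holds its "method" and its "body". step_arm: Moves the arm, as the interface text tells. Its arguments: {"type":"object","properties":{"targets":{"type":"array"},"gripper":{"type":"number"},"force":{"type":"number"}},"required":["targets"]}

```bash
mkdir -p pics; ls; cat > h.py <<'E'
import numpy as np, cv2
from rig import telemetry, viewer, robot
def cam(n,f=None):
    c=viewer.camera(n)
    if f: cv2.imwrite('pics/'+f,c['img'])
    return c
def ray(c,u,v,z):
    K,R,t=c['K'],np.array(c['R']),np.array(c['t'])
    d=R.T@np.linalg.solve(K,np.array([u,v,1.])); o=-R.T@t
    return o+d*(z-o[2])/d[2]
def dep(c):
    K,R,t=c['K'],np.array(c['R']),np.array(c['t'])
    v,u=np.mgrid[:384,:512]; D=c['depth']
    P=np.linalg.inv(K)@np.stack([u.ravel(),v.ravel(),np.ones(u.size)])*D.ravel()
    return (R.T@(P-t.reshape(3,1))).T.reshape(384,512,3)
E
python3 - <<'E'
from h import *
o=telemetry.get_obs();print(o, robot.tip_reach)
for n in("scene","side","wrist"):
    c=cam(n,n+'0.png'); np.savez(n+'0.npz',**c); print(n,-c['R'].T@c['t'])
E
```

```text
pics
{'time': 0.0, 'q': array([-1.78479625e-01,  5.28479101e-01,  1.43390354e+00,  1.09235783e-05,
        1.18136326e+00, -1.78517651e-01]), 'joint_velocities': array([-0.00073711,  0.00102218, -0.00082095, -0.00092495,  0.00085471,
        0.00178838]), 'joint_torque': array([-5.45745443e-04, -4.40045428e+01, -1.76593530e+01,  6.32597599e-02,
        5.83207863e-02, -1.53719384e-04]), 'position': array([6.24315526e-01, 1.68618552e-04, 2.40563235e-01]), 'tool_rot': array([ 7.07094397e-01,  7.07118345e-01, -6.09872961e-04, -8.87237977e-04]), 'ft_force': array([ 0.19059539, -0.52356475, -0.25867221]), 'moment': array([-0.01287566,  0.03931678, -0.03056897]), 'grip_width': 0.0870229022131527} 0.019
scene [ 1.34444252 -0.01190516  0.91860248]
side [ 0.03634393 -0.96100428  0.78219732]
wrist [0.62402631 0.08277994 0.38458681]
```

View pics/scene0.png

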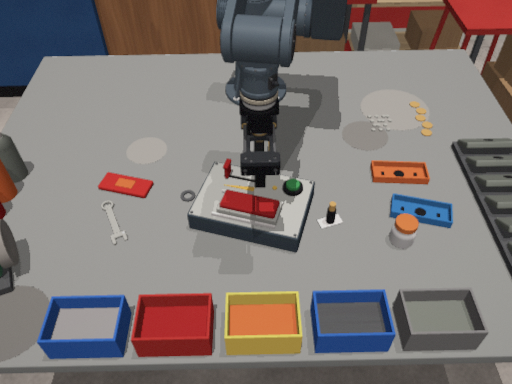

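View pics/side0.png

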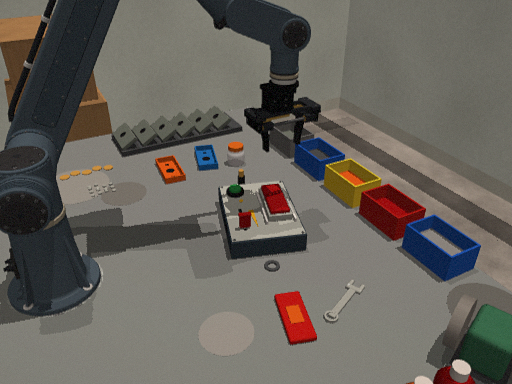

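View pics/wrist0.png

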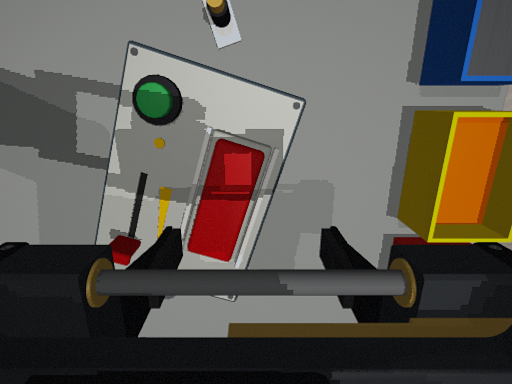

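The scene view shows the console with the lever at (227,168), the button at (292,186) and the socket at (331,213). The wrist view shows the button at (155,100), the lever cap at about (124,250) and the panel corners at (130,43) and (303,100). I'll measure these next.

```bash
python3 - <<'E'
from h import *
C={n:dict(np.load(n+'0.npz')) for n in("scene","side","wrist")}
def blobs(c,kind,amin):
    h=cv2.cvtColor(c['img'],cv2.COLOR_BGR2HSV);H,S,V=cv2.split(h)
    m={'g':(H>45)&(H<85)&(S>100)&(V>50),'r':((H<6)|(H>172))&(S>150)&(V>60)}[kind].astype(np.uint8)
    n,l,s,ce=cv2.connectedComponentsWithStats(m)
    return [(s[i],ce[i],l==i) for i in range(1,n) if s[i][4]>amin]
for n in C:
    c=C[n];P=dep(c)
    for k in'gr':
        for s,ce,m in blobs(c,k,15):
            p=P[m];p=p[(c['depth'][m]>0)]
            if len(p)==0: continue
            z=p[:,2]
            top=p[z>np.percentile(z,95)-.006]
            print(n,k,s,ce.round(1),'zmax %.3f'%np.percentile(z,95),'topmean',top.mean(0).round(4),'ray.077',ray(c,*ce,.077).round(4))
c=C['wrist']
for uv in((130,42),(304,99),(234,300),(157,101)): print(uv,ray(c,*uv,.055).round(4),ray(c,*uv,.077).round(4))
# panel mask top points from depth scene
P=dep(c);z=P[...,2];m=(abs(z-.055)<.004)&(c['img'].min(2)>120);
cv2.imwrite('pics/panel.png',m.astype(np.uint8)*255)
for n in C:
  i=C[n]['img'];b={'scene':(180,140,330,250),'side':(200,160,320,280),'wrist':(60,20,320,310)}[n]
  cv2.imwrite(f'pics/{n}z.png',cv2.resize(i[b[1]:b[3],b[0]:b[2]],None,fx=(2 if n=='wrist' else 5),fy=(2 if n=='wrist' else 5),interpolation=2))
E
```

```text
scene g [286 179  15  12 137] [292.6 184.7] zmax 0.080 topmean [0.5265 0.0855 0.0777] ray.077 [0.5294 0.0857 0.077 ]
scene r [347   0  30   4 119] [361.4   1.5] zmax 0.003 topmean [-0.6746  0.4765  0.0008] ray.077 [-0.4962  0.4378  0.077 ]
scene r [ 369    0  143   64 3142] [458.3  17.7] zmax -0.110 topmean [-0.7661  1.0965 -0.1124] ray.077 [-0.3437  0.7829  0.077 ]
scene r [349   8  15  21 197] [355.8  15.4] zmax -0.511 topmean [-1.5101  0.6749 -0.4374] ray.077 [-0.3768  0.3954  0.077 ]
scene r [344  41   7  10  47] [347.2  46.5] zmax -0.426 topmean [-1.0436  0.5303 -0.4287] ray.077 [-0.1439  0.3266  0.077 ]
scene r [224 159   7  19  90] [227.1 167.8] zmax 0.106 topmean [ 0.4747 -0.0802  0.1038] ray.077 [ 0.463  -0.0811  0.077 ]
scene r [ 99 173  54  25 699] [125.8 185.3] zmax 0.018 topmean [ 0.4546 -0.3618  0.015 ] ray.077 [ 0.5201 -0.3361  0.077 ]
scene r [220 190  59  28 986] [249.7 203.7] zmax 0.090 topmean [ 0.5969 -0.0235  0.0879] ray.077 [ 0.5909 -0.023   0.077 ]
scene r [  0 202   6  17  59] [  1.6 211.3] zmax 0.032 topmean [ 0.5382 -0.6656  0.0297] ray.077 [ 0.5995 -0.621  
[... 1027 characters left out ...]
6 1024] [153.6  99.4] zmax 0.079 topmean [0.5238 0.0855 0.0775] ray.077 [0.524  0.0858 0.077 ]
wrist r [ 188  139   76  122 5495] [224.8 198.9] zmax 0.089 topmean [ 0.5946 -0.0197  0.0876] ray.077 [ 0.594  -0.0216  0.077 ]
wrist r [110 235  30  30 587] [123.5 248.8] zmax 0.104 topmean [ 0.4796 -0.0805  0.1047] ray.077 [ 0.4703 -0.0853  0.077 ]
wrist r [394 237  77   8 277] [416.1 240.9] zmax 0.023 topmean [ 0.8752 -0.106   0.0208] ray.077 [ 0.8206 -0.074   0.077 ]
(130, 42) [0.4981 0.1426 0.055 ] [0.5065 0.1386 0.077 ]
(304, 99) [0.6817 0.0867 0.055 ] [0.6779 0.0864 0.077 ]
(234, 300) [ 0.6007 -0.1756  0.055 ] [ 0.6022 -0.1584  0.077 ]
(157, 101) [0.5204 0.0844 0.055 ] [0.5273 0.0843 0.077 ]
```

View pics/wristz.png

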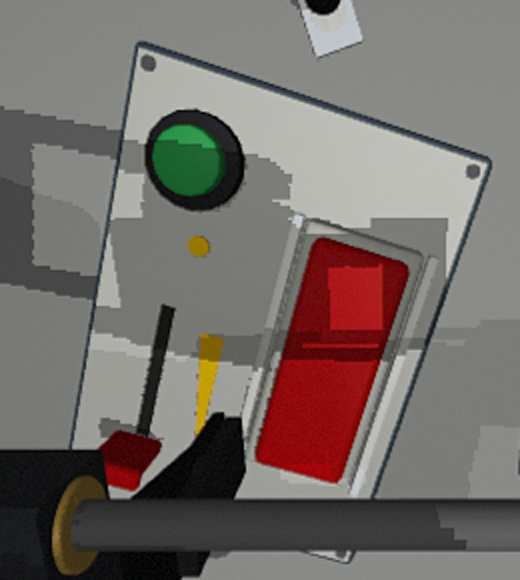

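View pics/scenez.png

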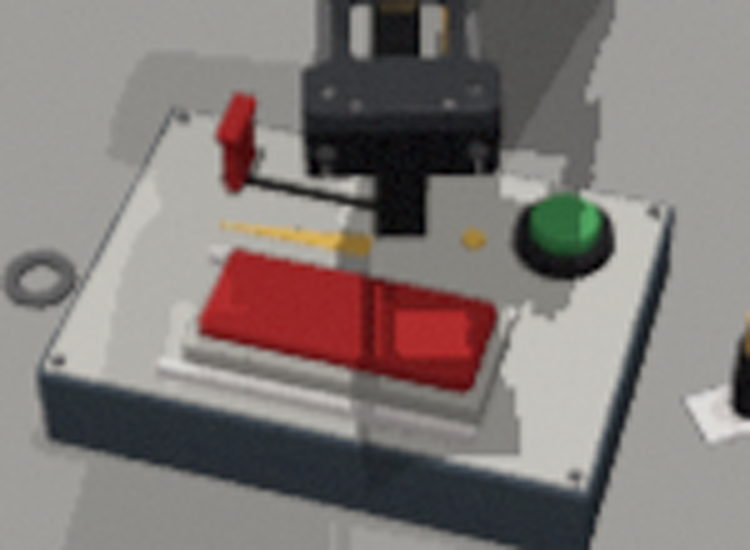

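Call:
{"method": "step_arm", "body": {"targets": [{"dx": -0.03,"dy": -0.04,"dz": 0,"rz": 5},{"dx": -0.06,"dy": -0.08,"dz": 0.01,"rz": 10},{"dx": -0.09,"dy": -0.13,"dz": 0.03,"rz": 15},{"dx": -0.111,"dy": -0.16,"dz": 0.05,"rz": 17},{"dx": -0.111,"dy": -0.16,"dz": 0.06,"rz": 17}], "gripper": 0, "force": 20}}

```text
invalid input
```

```bash
cat >> h.py <<'E'
from scipy.spatial.transform import Rotation as Ro
B=np.array([.525,.0855]); YAW=-.298
ey=np.array([-np.sin(YAW),np.cos(YAW)]);ex=np.array([np.cos(YAW),np.sin(YAW)])
def st(pr=True):
    o=telemetry.get_obs();T=Ro.from_quat(o['tool_rot']).as_matrix();d=o['position'][:2]-B
    # console coordinates of tcp
    cx=-.055+d@ex; cy=.09+d@ey
    print('t %.2f'%o['time'],'pos',o['position'].round(4),'con x %.4f y %.4f'%(cx,cy),'F',o['ft_force'].round(2),'Fcy %.2f'%(o['ft_force'][:2]@ey),'w %.4f'%o['grip_width'])
    print('toolx.ey angle deg',np.degrees(np.arctan2(T[:2,0]@ex,T[:2,0]@ey)).round(2),'toolz',T[:,2].round(4))
    return o,T
def red(c):
    h=cv2.cvtColor(c['img'],cv2.COLOR_BGR2HSV);H,S,V=cv2.split(h)
    m=((H<8)|(H>170))&(S>130)&(V>40);P=dep(c)
    con=np.stack([-.055+(P[...,:2]-B)@ex,.09+(P[...,:2]-B)@ey],-1)
    m&=(P[...,2]>.092)&(P[...,2]<.112)&(abs(con[...,0]+.055)<.03)&(con[...,1]<.03)&(con[...,1]>-.12)
    q=con[m]
    if len(q)<5: print('no lever',len(q));return
    print('lever n',len(q),'x',np.percentile(q[:,0],[3,50,97]).round(4),'y',np.percentile(q[:,1],[3,50,97]).round(4),'z',P[m][:,2].max().round(4))
E
python3 - <<'E'
from h import *
st()
for n in("scene","side","wrist"):
    c=cam(n,n+'1.png'); print(n); red(c)
    if n=='wrist':
        h=cv2.cvtColor(c['img'],cv2.COLOR_BGR2HSV);m=(h[...,0]>45)&(h[...,0]<85)&(h[...,1]>100)&(h[...,2]>50)
        v,u=np.nonzero(m);
        if len(u): print(len(u),ray(c,u.mean(),v.mean(),.077))
E
```

```text
t 0.15 pos [6.245e-01 1.000e-04 2.408e-01] con x 0.0652 y 0.0376 F [0.98 0.47 0.25] Fcy 0.74 w 0.0869
toolx.ey angle deg -17.07 toolz [-1.6e-03  3.0e-04 -1.0e+00]
scene
lever n 47 x [-0.0686 -0.0541 -0.0402] y [-0.089  -0.0827 -0.0783] z 0.1071
side
lever n 62 x [-0.0731 -0.0571 -0.0441] y [-0.0937 -0.0889 -0.0789] z 0.1049
wrist
lever n 242 x [-0.0614 -0.0502 -0.0415] y [-0.0904 -0.0817 -0.0789] z 0.1059
1019 [0.52401703 0.08585083 0.077     ]
```

Call:
{"method": "step_arm", "body": {"targets": [{"dx": -0.03,"dy": -0.04,"dz": 0,"rx": 0,"ry": 0,"rz": 5},{"dx": -0.06,"dy": -0.08,"dz": 0.01,"rx": 0,"ry": 0,"rz": 10},{"dx": -0.09,"dy": -0.13,"dz": 0.03,"rx": 0,"ry": 0,"rz": 15},{"dx": -0.111,"dy": -0.16,"dz": 0.05,"rx": 0,"ry": 0,"rz": 17},{"dx": -0.111,"dy": -0.16,"dz": 0.06,"rx": 0,"ry": 0,"rz": 17}], "gripper": 0, "force": 20}}

```text
time: 0.92
position: [0.4623, -0.1115, 0.1806]
tool_rot: [0.805, 0.594, -0.001, -0.002]
ft_force: [0.1, 0.1, 1.6]
grip_width: 0.0452
```

```bash
python3 - <<'E'
from h import *
st()
for n in("scene","wrist"):
    c=cam(n,n+'1.png'); print(n); red(c)
    if n=='wrist':
        h=cv2.cvtColor(c['img'],cv2.COLOR_BGR2HSV);m=(h[...,0]>45)&(h[...,0]<85)&(h[...,1]>100)&(h[...,2]>50)
        v,u=np.nonzero(m);
        if len(u): print(len(u),ray(c,u.mean(),v.mean(),.077))
E
```

```text
t 0.93 pos [ 0.4623 -0.1115  0.1806] con x -0.0571 y -0.1167 F [0.13 0.14 1.65] Fcy 0.17 w 0.0452
toolx.ey angle deg 0.11 toolz [-0.0034  0.0013 -1.    ]
scene
lever n 49 x [-0.0715 -0.0547 -0.0408] y [-0.0889 -0.0831 -0.0785] z 0.1077
wrist
lever n 689 x [-0.0734 -0.0577 -0.0426] y [-0.0915 -0.0848 -0.079 ] z 0.1063
```

View pics/wrist1.png

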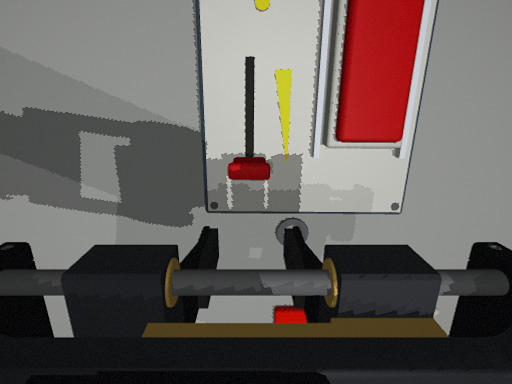

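The wrist view shows the lever cap at (249,168), square to the image. The open space behind it is clear, so I can lower there.

Call:
{"method": "step_arm", "body": {"targets": [{"dx": 0,"dy": 0,"dz": 0.02,"rx": 0,"ry": 0,"rz": 0},{"dx": 0,"dy": 0,"dz": 0.04,"rx": 0,"ry": 0,"rz": 0},{"dx": 0,"dy": 0,"dz": 0.06,"rx": 0,"ry": 0,"rz": 0},{"dx": 0,"dy": 0,"dz": 0.073,"rx": 0,"ry": 0,"rz": 0},{"dx": 0,"dy": 0,"dz": 0.073,"rx": 0,"ry": 0,"rz": 0}]}}

```text
time: 1.65
position: [0.4654, -0.1106, 0.1072]
tool_rot: [0.804, 0.595, -0.0, -0.001]
ft_force: [-0.7, -0.5, 0.5]
grip_width: 0.0004
```

```bash
python3 - <<'E'
from h import *
st()
for n in("side","wrist"):
    c=cam(n,n+'2.png'); print(n); red(c)
cv2.imwrite('pics/side2z.png',cv2.resize(cv2.imread('pics/side2.png')[140:280,180:320],None,fx=4,fy=4))
E
```

```text
t 1.65 pos [ 0.4654 -0.1106  0.1072] con x -0.0544 y -0.1149 F [-0.73 -0.49  0.52] Fcy -0.68 w 0.0004
toolx.ey angle deg -0.09 toolz [-0.0017  0.0011 -1.    ]
side
lever n 23 x [-0.0729 -0.0678 -0.0625] y [-0.0935 -0.0895 -0.0822] z 0.1045
wrist
lever n 1411 x [-0.0731 -0.0582 -0.0427] y [-0.091  -0.0843 -0.0788] z 0.1056
```

View pics/wrist2.png

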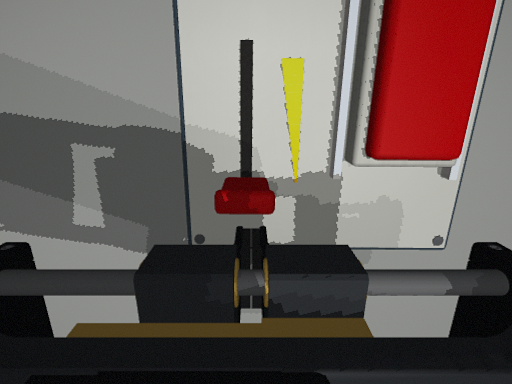

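View pics/side2z.png

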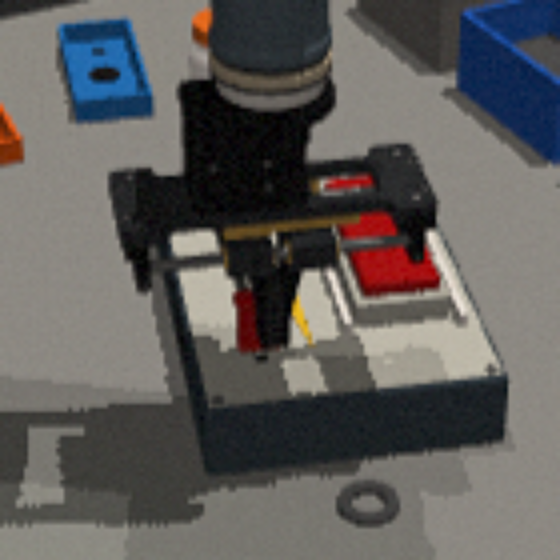

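Fingertips are shut and stand just behind the cap, at (251,230), with the cap at (245,195). I'll creep into contact.

Call:
{"method": "step_arm", "body": {"targets": [{"dx": 0.004,"dy": -0.002,"dz": 0,"rx": 0,"ry": 0,"rz": 0},{"dx": 0.008,"dy": -0.002,"dz": 0,"rx": 0,"ry": 0,"rz": 0},{"dx": 0.012,"dy": -0.002,"dz": 0,"rx": 0,"ry": 0,"rz": 0},{"dx": 0.015,"dy": -0.002,"dz": 0,"rx": 0,"ry": 0,"rz": 0},{"dx": 0.017,"dy": -0.002,"dz": 0,"rx": 0,"ry": 0,"rz": 0}]}}

```text
time: 2.38
position: [0.4687, -0.095, 0.1084]
tool_rot: [0.803, 0.595, -0.001, 0.001]
ft_force: [-3.3, -6.8, 2.5]
grip_width: -0.0001
```

```bash
python3 - <<'E'
from h import *
st();red(cam('wrist'));st()
E
```

```text
t 2.38 pos [ 0.4687 -0.095   0.1084] con x -0.0558 y -0.0991 F [-3.32 -6.81  2.53] Fcy -7.49 w -0.0001
toolx.ey angle deg -0.16 toolz [-3.0e-04 -1.8e-03 -1.0e+00]
lever n 1373 x [-0.0731 -0.0582 -0.0429] y [-0.0877 -0.0804 -0.0754] z 0.1055
t 2.42 pos [ 0.4687 -0.0949  0.1084] con x -0.0559 y -0.0990 F [-2.89 -4.48  3.16] Fcy -5.13 w 0.0005
toolx.ey angle deg -0.15 toolz [-3.0e-04 -1.7e-03 -1.0e+00]
```

Call:
{"method": "step_arm", "body": {"targets": [{"dx": 0.001,"dy": 0,"dz": 0,"rx": 0,"ry": 0,"rz": 0},{"dx": 0.002,"dy": 0,"dz": 0,"rx": 0,"ry": 0,"rz": 0},{"dx": 0.003,"dy": 0,"dz": 0,"rx": 0,"ry": 0,"rz": 0},{"dx": 0.004,"dy": 0,"dz": 0,"rx": 0,"ry": 0,"rz": 0},{"dx": 0.0055,"dy": 0,"dz": 0,"rx": 0,"ry": 0,"rz": 0}]}}

```text
time: 3.05
position: [0.4703, -0.0896, 0.1084]
tool_rot: [0.804, 0.595, -0.0, 0.0]
ft_force: [-0.3, -1.2, -0.2]
grip_width: 0.0005
```

```bash
python3 - <<'E'
from h import *
st();red(cam('wrist'));st()
E
```

```text
t 3.05 pos [ 0.4703 -0.0896  0.1084] con x -0.0559 y -0.0934 F [-0.31 -1.2  -0.17] Fcy -1.24 w 0.0005
toolx.ey angle deg -0.1 toolz [-2.0e-04 -1.3e-03 -1.0e+00]
lever n 1376 x [-0.073  -0.0577 -0.0429] y [-0.0784 -0.0712 -0.066 ] z 0.1057
t 3.10 pos [ 0.4704 -0.0892  0.1084] con x -0.0559 y -0.0931 F [-0.08 -0.16  0.28] Fcy -0.17 w 0.0004
toolx.ey angle deg -0.1 toolz [-1.e-04 -9.e-04 -1.e+00]
```

Call:
{"method": "step_arm", "body": {"targets": [{"dx": 0.003,"dy": 0,"dz": 0,"rx": 0,"ry": 0,"rz": 0},{"dx": 0.006,"dy": 0,"dz": 0,"rx": 0,"ry": 0,"rz": 0},{"dx": 0.008,"dy": 0,"dz": 0,"rx": 0,"ry": 0,"rz": 0},{"dx": 0.01,"dy": 0,"dz": 0,"rx": 0,"ry": 0,"rz": 0},{"dx": 0.011,"dy": 0,"dz": 0,"rx": 0,"ry": 0,"rz": 0}]}}

```text
time: 3.72
position: [0.4733, -0.0795, 0.1084]
tool_rot: [0.803, 0.596, -0.001, 0.001]
ft_force: [-1.6, -5.9, -0.0]
grip_width: 0.0001
```

```bash
python3 - <<'E'
from h import *
st();red(cam('wrist'));st()
E
```

```text
t 3.73 pos [ 0.4733 -0.0795  0.1084] con x -0.0559 y -0.0829 F [-1.64 -5.95 -0.02] Fcy -6.17 w 0.0001
toolx.ey angle deg -0.19 toolz [-9.0e-04 -2.7e-03 -1.0e+00]
lever n 1393 x [-0.0731 -0.0578 -0.0426] y [-0.0716 -0.0643 -0.0593] z 0.1055
t 3.77 pos [ 0.4734 -0.0795  0.1084] con x -0.0559 y -0.0829 F [-2.73 -6.04  0.85] Fcy -6.58 w 0.0004
toolx.ey angle deg -0.18 toolz [-8.0e-04 -2.6e-03 -1.0e+00]
```

Call:
{"method": "step_arm", "body": {"targets": [{"dx": 0.001,"dy": 0,"dz": 0,"rx": 0,"ry": 0,"rz": 0},{"dx": 0.002,"dy": 0,"dz": 0,"rx": 0,"ry": 0,"rz": 0},{"dx": 0.003,"dy": 0,"dz": 0,"rx": 0,"ry": 0,"rz": 0},{"dx": 0.004,"dy": 0,"dz": 0,"rx": 0,"ry": 0,"rz": 0},{"dx": 0.005,"dy": 0,"dz": 0,"rx": 0,"ry": 0,"rz": 0}]}}

```text
time: 4.4
position: [0.4749, -0.0745, 0.1083]
tool_rot: [0.804, 0.595, -0.001, 0.001]
ft_force: [-1.0, -0.1, 0.3]
grip_width: 0.0004
```

```bash
python3 - <<'E'
from h import *
st();red(cam('wrist'));red(cam('wrist'));st()
E
```

```text
t 4.40 pos [ 0.4749 -0.0745  0.1083] con x -0.0559 y -0.0776 F [-1.03 -0.06  0.31] Fcy -0.36 w 0.0004
toolx.ey angle deg -0.13 toolz [-6.e-04 -2.e-03 -1.e+00]
lever n 1384 x [-0.073  -0.0578 -0.0426] y [-0.0613 -0.0544 -0.0493] z 0.1057
lever n 1380 x [-0.0729 -0.0578 -0.0427] y [-0.058  -0.0511 -0.046 ] z 0.1058
t 4.50 pos [ 0.4749 -0.0742  0.1084] con x -0.0560 y -0.0774 F [-0.12 -0.03 -0.08] Fcy -0.06 w 0.0004
toolx.ey angle deg -0.16 toolz [-5.0e-04 -1.9e-03 -1.0e+00]
```

Call:
{"method": "step_arm", "body": {"targets": [{"dx": 0.003,"dy": 0,"dz": 0,"rx": 0,"ry": 0,"rz": 0},{"dx": 0.006,"dy": 0,"dz": 0,"rx": 0,"ry": 0,"rz": 0},{"dx": 0.008,"dy": 0,"dz": 0,"rx": 0,"ry": 0,"rz": 0},{"dx": 0.01,"dy": 0,"dz": 0,"rx": 0,"ry": 0,"rz": 0},{"dx": 0.011,"dy": 0,"dz": 0,"rx": 0,"ry": 0,"rz": 0}]}}

```text
time: 5.12
position: [0.4779, -0.0645, 0.1084]
tool_rot: [0.803, 0.596, -0.002, 0.001]
ft_force: [-2.9, -6.5, -0.0]
grip_width: 0.0002
```

```bash
python3 - <<'E'
from h import *
st();red(cam('wrist'));st()
E
```

```text
t 5.12 pos [ 0.4779 -0.0645  0.1084] con x -0.0560 y -0.0672 F [-2.86 -6.54 -0.  ] Fcy -7.09 w 0.0002
toolx.ey angle deg -0.23 toolz [-0.0012 -0.0036 -1.    ]
lever n 1399 x [-0.0731 -0.0579 -0.0426] y [-0.056  -0.0487 -0.0436] z 0.1057
t 5.17 pos [ 0.4779 -0.0645  0.1084] con x -0.0560 y -0.0672 F [-2.83 -4.96  0.2 ] Fcy -5.57 w 0.0004
toolx.ey angle deg -0.23 toolz [-0.0011 -0.0036 -1.    ]
```

Call:
{"method": "step_arm", "body": {"targets": [{"dx": 0.001,"dy": 0,"dz": 0,"rx": 0,"ry": 0,"rz": 0},{"dx": 0.002,"dy": 0,"dz": 0,"rx": 0,"ry": 0,"rz": 0},{"dx": 0.003,"dy": 0,"dz": 0,"rx": 0,"ry": 0,"rz": 0},{"dx": 0.004,"dy": 0,"dz": 0,"rx": 0,"ry": 0,"rz": 0},{"dx": 0.005,"dy": 0,"dz": 0,"rx": 0,"ry": 0,"rz": 0}]}}

```text
time: 5.8
position: [0.4794, -0.0598, 0.1084]
tool_rot: [0.803, 0.596, -0.001, 0.001]
ft_force: [-1.0, -0.2, 0.5]
grip_width: 0.0006
```

```bash
python3 - <<'E'
from h import *
st();red(cam('wrist'));red(cam('wrist'));st()
E
```

```text
t 5.80 pos [ 0.4794 -0.0598  0.1084] con x -0.0560 y -0.0623 F [-1.02 -0.21  0.46] Fcy -0.50 w 0.0006
toolx.ey angle deg -0.19 toolz [-0.0011 -0.0034 -1.    ]
lever n 1385 x [-0.073  -0.0578 -0.0425] y [-0.0505 -0.0433 -0.0383] z 0.1057
lever n 1369 x [-0.073  -0.0579 -0.0427] y [-0.0436 -0.0367 -0.0317] z 0.1061
t 5.90 pos [ 0.4795 -0.0593  0.1083] con x -0.0560 y -0.0618 F [-0.03  0.6  -0.23] Fcy 0.57 w 0.0003
toolx.ey angle deg -0.19 toolz [-9.0e-04 -2.8e-03 -1.0e+00]
```

It has clicked into the third notch. I'll back off and rise.

Call:
{"method": "step_arm", "body": {"targets": [{"dx": -0.006,"dy": 0,"dz": 0,"rx": 0,"ry": 0,"rz": 0},{"dx": -0.012,"dy": 0,"dz": 0,"rx": 0,"ry": 0,"rz": 0},{"dx": -0.015,"dy": 0,"dz": -0.01,"rx": 0,"ry": 0,"rz": 0},{"dx": -0.015,"dy": 0,"dz": -0.035,"rx": 0,"ry": 0,"rz": 0},{"dx": -0.015,"dy": 0,"dz": -0.06,"rx": 0,"ry": 0,"rz": 0}]}}

```text
time: 6.52
position: [0.475, -0.0737, 0.1695]
tool_rot: [0.803, 0.595, -0.001, 0.001]
ft_force: [-0.4, -0.5, -0.4]
grip_width: 0.0003
```

```bash
python3 - <<'E'
from h import *
st();c=cam('wrist','wrist3.png');red(c)
h=cv2.cvtColor(c['img'],cv2.COLOR_BGR2HSV);m=(h[...,0]>45)&(h[...,0]<85)&(h[...,1]>100)&(h[...,2]>50)
v,u=np.nonzero(m);print(len(u),v.min() if len(v) else 0)
if len(u):
    p=ray(c,u.mean(),v.mean(),.077)[:2];print(p,(p-B)@ex,(p-B)@ey)
E
```

```text
t 6.53 pos [ 0.475  -0.0737  0.1695] con x -0.0560 y -0.0768 F [-0.41 -0.45 -0.45] Fcy -0.55 w 0.0003
toolx.ey angle deg -0.16 toolz [-0.001  -0.0026 -1.    ]
lever n 779 x [-0.0728 -0.0577 -0.0421] y [-0.0436 -0.0369 -0.0311] z 0.1056
240 0
[0.51857451 0.06972782] -0.0015114352086159546 -0.016963612123860432
```

View pics/wrist3.png

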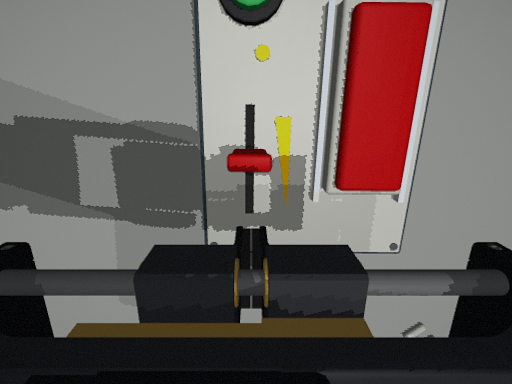

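The lever cap is at (249,160), about 48 mm from where it was parked. Next is the button.

Call:
{"method": "step_arm", "body": {"targets": [{"dx": 0.035,"dy": 0,"dz": 0,"rx": 0,"ry": 0,"rz": 0},{"dx": 0.075,"dy": 0,"dz": 0,"rx": 0,"ry": 0,"rz": 0},{"dx": 0.115,"dy": 0,"dz": 0,"rx": 0,"ry": 0,"rz": 0},{"dx": 0.15,"dy": 0,"dz": 0,"rx": 0,"ry": 0,"rz": 0},{"dx": 0.167,"dy": 0,"dz": 0,"rx": 0,"ry": 0,"rz": 0}]}}

```text
time: 7.2
position: [0.5256, 0.087, 0.1719]
tool_rot: [0.803, 0.596, 0.001, 0.003]
ft_force: [-0.9, 0.2, -0.4]
grip_width: 0.0002
```

```bash
python3 - <<'E'
from h import *
st()
for n in('scene','side'):
    c=cam(n,n+'4.png');red(c)
    b=(180,140,330,250) if n=='scene' else (190,130,320,270)
    cv2.imwrite(f'pics/{n}4z.png',cv2.resize(c['img'][b[1]:b[3],b[0]:b[2]],None,fx=4,fy=4))
st()
E
```

```text
t 7.20 pos [0.5256 0.087  0.1719] con x -0.0548 y 0.0916 F [-0.85  0.25 -0.39] Fcy -0.01 w 0.0002
toolx.ey angle deg -0.28 toolz [ 0.0052 -0.0049 -1.    ]
lever n 49 x [-0.071  -0.0539 -0.0415] y [-0.0414 -0.0352 -0.0303] z 0.1078
lever n 63 x [-0.0726 -0.0576 -0.0437] y [-0.0453 -0.0412 -0.0306] z 0.1046
t 7.30 pos [0.5256 0.0865 0.1718] con x -0.0547 y 0.0912 F [ 0.45 -0.09 -0.48] Fcy 0.05 w 0.0006
toolx.ey angle deg -0.3 toolz [ 0.0052 -0.0049 -1.    ]
```

View pics/side4z.png

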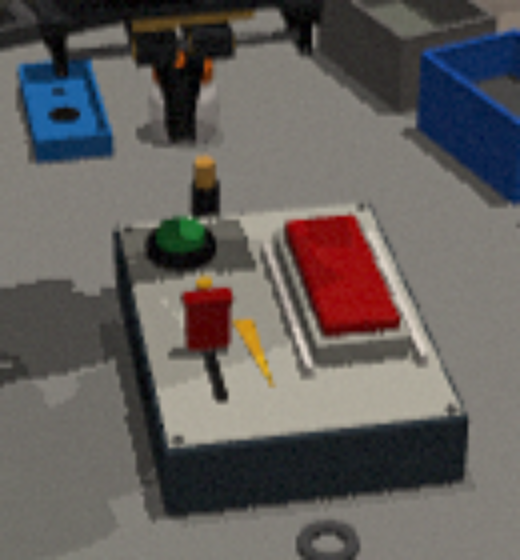

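Both outside views show the lever moved 47.7 mm, and the fingertip is above the button. I'll lower to just above it.

Call:
{"method": "step_arm", "body": {"targets": [{"dx": 0,"dy": -0.001,"dz": 0.02,"rx": 0,"ry": 0,"rz": 0},{"dx": -0.001,"dy": -0.001,"dz": 0.04,"rx": 0,"ry": 0,"rz": 0},{"dx": -0.001,"dy": -0.001,"dz": 0.055,"rx": 0,"ry": 0,"rz": 0},{"dx": -0.001,"dy": -0.001,"dz": 0.066,"rx": 0,"ry": 0,"rz": 0},{"dx": -0.001,"dy": -0.001,"dz": 0.07,"rx": 0,"ry": 0,"rz": 0}]}}

```text
time: 7.92
position: [0.5245, 0.0851, 0.1012]
tool_rot: [0.803, 0.596, 0.0, 0.003]
ft_force: [-0.8, 0.1, 0.2]
grip_width: 0.0003
```

```bash
python3 - <<'E'
from h import *
st()
for n in('scene','side'):
    c=cam(n,n+'5.png')
    b=(180,140,330,250) if n=='scene' else (190,130,320,270)
    cv2.imwrite(f'pics/{n}5z.png',cv2.resize(c['img'][b[1]:b[3],b[0]:b[2]],None,fx=4,fy=4))
st()
E
```

```text
t 7.92 pos [0.5245 0.0851 0.1012] con x -0.0553 y 0.0895 F [-0.82  0.06  0.19] Fcy -0.18 w 0.0003
toolx.ey angle deg -0.27 toolz [ 0.0042 -0.0049 -1.    ]
t 8.03 pos [0.5247 0.0853 0.1016] con x -0.0553 y 0.0898 F [ 0.34  0.17 -0.29] Fcy 0.27 w 0.0001
toolx.ey angle deg -0.29 toolz [ 0.0047 -0.0049 -1.    ]
```

View pics/side5z.png

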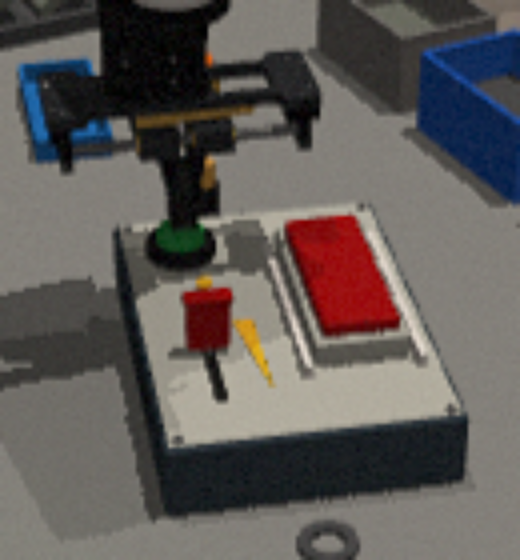

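View pics/scene5z.png

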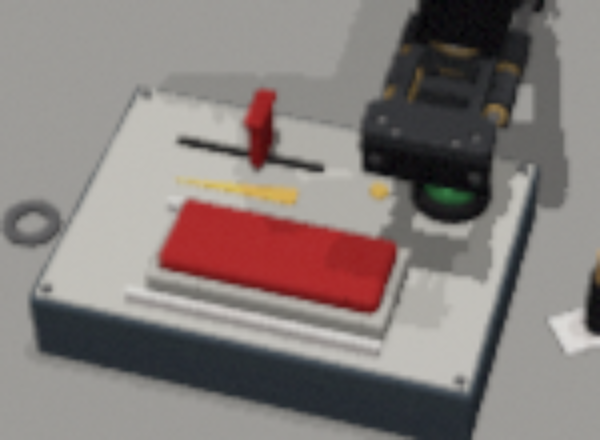

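The fingertip stands about 5 mm above the middle of the button. Time to press.

Call:
{"method": "step_arm", "body": {"targets": [{"dx": 0,"dy": 0,"dz": 0.004,"rx": 0,"ry": 0,"rz": 0},{"dx": 0,"dy": 0,"dz": 0.007,"rx": 0,"ry": 0,"rz": 0},{"dx": 0,"dy": 0,"dz": 0.0095,"rx": 0,"ry": 0,"rz": 0},{"dx": 0,"dy": 0,"dz": 0.0115,"rx": 0,"ry": 0,"rz": 0},{"dx": 0,"dy": 0,"dz": 0.0125,"rx": 0,"ry": 0,"rz": 0}]}}

```text
time: 8.65
position: [0.5252, 0.0853, 0.0902]
tool_rot: [0.803, 0.596, 0.001, 0.004]
ft_force: [-2.7, -0.3, 16.2]
grip_width: 0.0005
```

```bash
python3 - <<'E'
from h import *
st();c=cam('side','side6.png');red(c);st()
E
```

```text
t 8.65 pos [0.5252 0.0853 0.0902] con x -0.0548 y 0.0899 F [-2.75 -0.28 16.19] Fcy -1.07 w 0.0005
toolx.ey angle deg -0.3 toolz [ 0.0059 -0.005  -1.    ]
lever n 62 x [-0.0726 -0.0577 -0.0434] y [-0.0454 -0.0405 -0.0326] z 0.1047
t 8.70 pos [0.5252 0.0853 0.0903] con x -0.0548 y 0.0899 F [-1.01  0.16 10.32] Fcy -0.15 w 0.0004
toolx.ey angle deg -0.3 toolz [ 0.006 -0.005 -1.   ]
```

The force is 10–16 N at TCP z 0.090, so the button is at its stop. I'll hold briefly, then back away upward.

Call:
{"method": "step_arm", "body": {"targets": [{"dx": 0,"dy": 0,"dz": 0.001,"rx": 0,"ry": 0,"rz": 0},{"dx": 0,"dy": 0,"dz": -0.005,"rx": 0,"ry": 0,"rz": 0},{"dx": 0,"dy": 0,"dz": -0.03,"rx": 0,"ry": 0,"rz": 0},{"dx": 0,"dy": 0,"dz": -0.07,"rx": 0,"ry": 0,"rz": 0},{"dx": 0,"dy": 0,"dz": -0.1,"rx": 0,"ry": 0,"rz": 0}]}}

```text
time: 9.32
position: [0.5245, 0.0859, 0.1914]
tool_rot: [0.803, 0.596, 0.001, 0.004]
ft_force: [-0.2, -0.4, -0.6]
grip_width: 0.0003
```

Call:
{"method": "step_arm", "body": {"targets": [{"dx": 0,"dy": 0,"dz": -0.02,"rx": 0,"ry": 0,"rz": 0},{"dx": 0,"dy": 0,"dz": -0.03,"rx": 0,"ry": 0,"rz": 0},{"dx": 0,"dy": 0,"dz": -0.03,"rx": 0,"ry": 0,"rz": 0},{"dx": 0,"dy": 0,"dz": -0.03,"rx": 0,"ry": 0,"rz": 0},{"dx": 0,"dy": 0,"dz": -0.03,"rx": 0,"ry": 0,"rz": 0}]}}

```text
time: 9.95
position: [0.5238, 0.0861, 0.2203]
tool_rot: [0.803, 0.596, 0.0, 0.003]
ft_force: [-0.1, 0.5, -0.5]
grip_width: 0.0004
```

```bash
python3 - <<'E'
from h import *
st()
for n in('scene','side'):
    c=cam(n,n+'7.png');red(c)
    h=cv2.cvtColor(c['img'],cv2.COLOR_BGR2HSV);m=(h[...,0]>45)&(h[...,0]<85)&(h[...,1]>100)&(h[...,2]>50)
    P=dep(c);m&=(np.linalg.norm(P[...,:2]-B,axis=2)<.03)
    print('button n',m.sum(),'z',np.percentile(P[m][:,2],[50,90]).round(4))
    c0=dict(np.load(n+'0.npz'));P0=dep(c0);h=cv2.cvtColor(c0['img'],cv2.COLOR_BGR2HSV);m=(h[...,0]>45)&(h[...,0]<85)&(h[...,1]>100)&(h[...,2]>50)&(np.linalg.norm(P0[...,:2]-B,axis=2)<.03)
    print('  at start z',np.percentile(P0[m][:,2],[50,90]).round(4))
    d=cv2.absdiff(c['img'],c0['img']).max(2);print('diff px',(d>40).sum())
    cv2.imwrite(f'pics/{n}7d.png',np.hstack([c['img'],cv2.cvtColor((d>40).astype(np.uint8)*255,cv2.COLOR_GRAY2BGR)])[:, :, :] if 0 else c['img'])
E
```

```text
t 9.95 pos [0.5238 0.0861 0.2203] con x -0.0564 y 0.0902 F [-0.07  0.51 -0.51] Fcy 0.47 w 0.0004
toolx.ey angle deg -0.3 toolz [ 0.0039 -0.0048 -1.    ]
lever n 49 x [-0.0699 -0.054  -0.0411] y [-0.0409 -0.0352 -0.0306] z 0.1069
button n 140 z [0.0774 0.0802]
  at start z [0.077  0.0796]
diff px 11090
lever n 59 x [-0.0724 -0.0572 -0.0432] y [-0.0463 -0.0407 -0.0326] z 0.1049
button n 84 z [0.0751 0.0781]
  at start z [0.0753 0.0778]
diff px 21523
```

View pics/scene7.png

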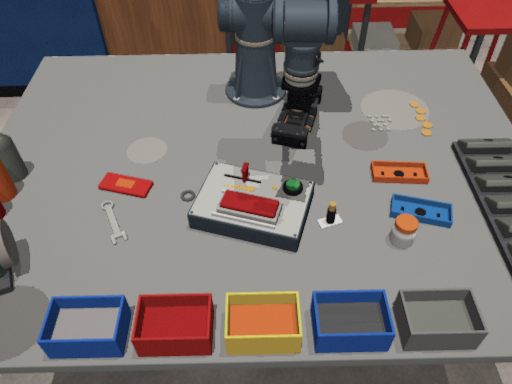

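View pics/side7.png

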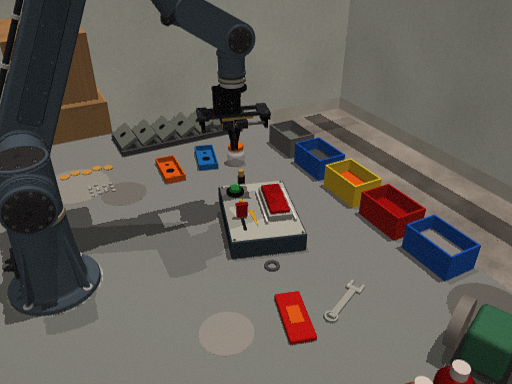

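The button is up again at its starting height. The lever is in the third notch, at (245,172) in the scene view. The lamp (249,204), socket (331,213), washer (188,196) and the rest are where they began, and the arm is clear.

```bash
python3 -c "
from rig import robot
print(robot.hand_in())"
```

```text
the job is handed in; nothing more can be done
None
```

The lever is set to the third notch, the green button was pressed after that and came back up, and the job is handed in. Handing in gives no verdict, so this rests on my own last checks.

- **Lever:** I pushed it with the shut fingertips, one notch at a time. After the third click it had moved about 47.7 mm in the scene and wrist views. My last side-view reading was 48.2 mm. The highest reading I took was in the third notch, so nothing suggested it went past.
- **Button:** I pressed until the fingertip reached the expected full-down height (TCP at 0.090 m) with 10–16 N on it, against the roughly 5 N needed. Afterwards its top was within 1 mm of its starting height in both outside views.
- **Loose things:** By eye, in the scene and side views, the lamp and everything else were where they began. I did not measure each one.
- **Robot:** It ended about 12 cm above the button with almost no force on it, at about 10 s of the 58 s allowed.

My first move call was refused as invalid input because the rows did not list all six values. The arm did not move, and I resent it. No checks failed or disagreed.

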